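Load the sampler's holders with the matching reagent containers

ROBOT

A 6-joint arm with a two-finger parallel gripper is mounted at the origin on the work surface. World frame = base frame: x ahead of the robot, y to its left, z up, the work surface at z = 0. Lengths are in m, angles in rad, forces in N, time in s.
With the tool pointing down it reaches from about 0.375 to 0.975 m from the base axis. Payload 3.8 kg.
Tool frame: the origin (TCP) lies midway between the tips of the shut fingers; the grasp point (between the pads) lies 19 mm behind it; z points along the fingers, y is the direction in which the jaws open and shut (so a half turn about z gives the same grasp; the last joint's range is limited). The gripper opens to 85 mm and grips with 20 to 120 N. Pads are 22 mm wide; open, the fingers measure 114 mm over their backs; the gripper's body (76 mm by 85 mm) begins 54 mm behind the grasp point. The pads swing forward as they close: fully open they stand 13 mm farther back than shut.
Start: joints at [1.257, 0.264, 1.604, -0, 1.274, -0.037], TCP at [0.184, 0.649, 0.231] pointing down, gripper open.
Joint ranges: [-2.63, 2.63], [-0.94, 2.18], [0.31, 2.57], [-1.31, 4.45], [0, 2.66], [-2.55, 2.55]. Speed limits (rad/s): [2.57, 2.57, 3.14, 3.14, 3.14, 3.14].

INTERFACE

Orientations are given as a rotation vector (axis times angle).
In Python, from workcell import readout, read_camera, camera_params, bot gives the robot as it stands.
- The arm moves only by the tool apply_moves, never from a script. Its argument "plan" is a list that holds one entry, the list of rows, each a list of 7 numbers: the shift along the tool's x, y, z each as a share of 1000 mm, from -1 to 1, then the turn, a rotation vector about the tool's x, y, z each as a share of pi rad, from -1 to 1, then the gripper command: -1 is fully open, 1 is shut, values between are in proportion. A call has exactly 8 rows; each row is the pose to reach, as a shift and turn from the pose commanded when the call began, along the tool's axes at that moment, turning the shorter way round; what a row does not reach only later rows make up. A row lasts 1/12 s, in which the tool goes at most 41.7 mm and 7.16 degrees, less where a joint would pass 70% of its speed; a pose out of reach is approached as far as the arm can. A call with a number of a shift or a turn outside -1 to 1 is refused whole. A call with a gripper value outside its range is refused whole. The fingers move at their own pace and stop on an object; "force" is the grip in N (left out, the last holds). Time passes only in rows, so rows that repeat a pose let the fingers close, or fill a call up. It gives the time, the measured TCP pose, the force and the opening at its end, in the units of the state.
- readout.read_state(): the state, without advancing time (a new reading comes with each control period).
- read_camera(name): name is "scene" or "top" or "wrist"; returns the picture (400x640x3 uint8, red, green, blue); there is no depth.
- camera_params(name): a dict with "fovy" (degrees; the focal length in pixels is half the picture's height over the tangent of half this angle, whatever the lens; pixels are square), "cx", "cy" (the principal point, pixels), "rvec" (rotation vector, rad) and "tvec" (3), from world to camera coordinates, as OpenCV has them; the wrist camera has in their place "hand_eye" (4x4, takes a point from camera to tool coordinates, whose origin is the TCP and whose axes are the flange's). Camera axes: x right, y down, z forward; pixel columns grow to the right and rows downward; lengths in m; the calibration is good to about 2 mm. The wrist camera is an equidistant fisheye: a pixel r from the principal point sees the ray r / f radians off the axis. A picture is of the moment at which its call begins: read the wrist's pose just before it. camera_params takes no time and is no camera call.
- bot.finish_job(): hands the job in, once; it reports no verdict.
The state is a dict: "time": time; "q": joint angles; "joint_vel": joint speeds; "joint_torque": joint torques, N m; "tool_pos": TCP position; "tcp_rot": TCP orientation; "wrist_force": force on the tool from outside, world axes, zero at the start; "torque": the same for the moment, N m; "width": opening from 0.0 (shut) to 1.0 (fully open).
Only numpy, scipy, OpenCV 4.12 (cv2) and the standard library are available. Lean on these libraries where they do the work, as an engineer would, in place of code of your own. Each camera call takes 0.05 s, during which the arm holds its last target.

TASK

Get the sampler ready to run: stand each of the four capped containers (wide round jar, slim round bottle, square bottle, oblong bottle) in the black holder whose well has its shape and size, upright and flat on the bottom of the well. Never tip a container over on the way, and leave the open white sample cup standing where it is.

Things in the scene. Friction and masses are not known exactly. Their poses are not given: they have to be found in the camera images.
- wide_jar_mid (a point): Wide round jar, off-white plastic with a white ribbed screw cap, told from the others by its shape: 56 mm diameter, 72 mm tall in all (body up to 56 mm, cap 55 mm diameter above), about 160 g. Origin: on the upright axis, half-way up. z up. Stands loose and upright.
- slim_bottle_mid (a point): Slim round bottle, off-white plastic with a white ribbed screw cap, told from the others by its shape: 32 mm diameter, 76 mm tall in all (body up to 60 mm, cap 29 mm diameter above), about 80 g. Origin: on the upright axis, half-way up. z up. Stands loose and upright.
- square_bottle_mid (a point): Square bottle, off-white plastic with a white ribbed screw cap, told from the others by its shape: 44 x 44 mm body, 74 mm tall in all (body up to 56 mm, round cap 32 mm diameter above), about 140 g. Origin: on the upright axis, half-way up. z up. x and y square to its flat sides. Stands loose and upright.
- oblong_bottle_mid (a point): Oblong bottle, off-white plastic with a white ribbed screw cap, told from the others by its shape: body 34 mm (x) by 72 mm (y), 74 mm tall in all (body up to 56 mm, round cap 27 mm diameter above), about 130 g. Origin: on the upright axis, half-way up. z up. x across the narrow width, y along the length. Stands loose and upright.
- wide_round_holder_seat (a point): Fixed flat black plastic block 84 (x) x 104 (y) x 12 mm high, lying on the table, all four holders alike outside with a small steel screw in each corner; in its middle one well 8 mm deep with a light grey floor, round, 72 mm diameter: it fits the wide jar. Origin: centre of the well's floor, 4 mm above the table; the rim stands 8 mm higher. x along the 84 mm side, y along the 104 mm side, z up.
- small_round_holder_seat (a point): Fixed flat black plastic block 84 (x) x 104 (y) x 12 mm high, lying on the table, all four holders alike outside with a small steel screw in each corner; in its middle one well 8 mm deep with a light grey floor, round, 48 mm diameter: it fits the slim bottle. Origin: centre of the well's floor, 4 mm above the table; the rim stands 8 mm higher. x along the 84 mm side, y along the 104 mm side, z up.
- square_holder_seat (a point): Fixed flat black plastic block 84 (x) x 104 (y) x 12 mm high, lying on the table, all four holders alike outside with a small steel screw in each corner; in its middle one well 8 mm deep with a light grey floor, square, 60 x 60 mm, sides parallel to the block's: it fits the square bottle. Origin: centre of the well's floor, 4 mm above the table; the rim stands 8 mm higher. x along the 84 mm side, y along the 104 mm side, z up.
- oblong_holder_seat (a point): Fixed flat black plastic block 84 (x) x 104 (y) x 12 mm high, lying on the table, all four holders alike outside with a small steel screw in each corner; in its middle one well 8 mm deep with a light grey floor, oblong, 50 mm (x) by 88 mm (y): it fits the oblong bottle. Origin: centre of the well's floor, 4 mm above the table; the rim stands 8 mm higher. x along the 84 mm side, y along the 104 mm side, z up.
- sample_cup: Open empty white sample cup standing loose among the containers, 44 mm across the rim, 50 mm tall, 60 g. Origin: centre of its underside, z up. It is not to be moved. (Also lying near, unlisted: a black rubber stopper 28 mm wide and 16 mm high and a round metal weight 30 mm wide and 10 mm high.)
Mind the look-alikes: they are no part of the job. Leave any green or turquoise look-alike of the part that bears square_bottle_mid alone. Leave any green look-alike of the part that bears slim_bottle_mid alone.

How it is judged:
At the end, for the whole second after the job is handed in: Each container stands in its own holder's well: its axis within 13 mm of the well's centre, its foot on the well's floor (no more than 3 mm above it), tilted less than 0.1 rad and at rest; the sample cup still stands within 30 mm of where it was, tilted less than 0.35 rad (horizontal distance between wide_jar_mid and wide_round_holder_seat below 0.013 m and z of wide_jar_mid in the frame of wide_round_holder_seat below 0.039 m and angle between each of wide_jar_mid, slim_bottle_mid, square_bottle_mid, oblong_bottle_mid's own z axis and vertical below 0.1 rad and linear speed of each of wide_jar, slim_bottle, square_bottle, oblong_bottle below 0.02 m/s and horizontal distance between slim_bottle_mid and small_round_holder_seat below 0.013 m and z of slim_bottle_mid in the frame of small_round_holder_seat below 0.041 m and horizontal distance between square_bottle_mid and square_holder_seat below 0.013 m and z of square_bottle_mid in the frame of square_holder_seat below 0.04 m and horizontal distance between oblong_bottle_mid and oblong_holder_seat below 0.013 m and z of oblong_bottle_mid in the frame of oblong_holder_seat below 0.04 m and distance of sample_cup from where it was at the start of the episode below 0.03 m and angle between sample_cup's own z axis and vertical below 0.35 rad); the robot touches nothing.
It fails at once if the wide jar was tipped over (angle between wide_jar_mid's own z axis and vertical above 0.6 rad).
It fails at once if the slim bottle was tipped over (angle between slim_bottle_mid's own z axis and vertical above 0.6 rad).
It fails at once if the square bottle was tipped over (angle between square_bottle_mid's own z axis and vertical above 0.6 rad).
It fails at once if the oblong bottle was tipped over (angle between oblong_bottle_mid's own z axis and vertical above 0.6 rad).
It fails at once if the open sample cup was knocked over or pushed away (distance of sample_cup from where it was at the start of the episode above 0.03 m or angle between sample_cup's own z axis and vertical above 0.35 rad).
It also fails if it takes over 104 s, if anything falls off the work surface, if the arm or the gripper's body presses on something with over 40 N, if the wrist force passes 120 N, or if a joint passes its speed limit or range.

## Working session

There is one attempt and no reset: what is moved stays moved. The work goes in short steps, Python scripts to look and compute and a tool call to move; the robot and the scene stay as the last step left them, time stands still between calls to the robot, and variables do not carry over. Pictures are saved under pics/ and viewed, and the job is handed in when it is done.

Besides the shell and the picture viewer there is one more tool, called after "Request:" as name(argument=value, ...), one argument or row to a line, values as JSON. apply_moves: Moves the arm, as the interface text tells. Shift numbers are shares of 1000 mm and turn numbers shares of pi rad, none past 1 either way. Its arguments: {"type":"object","properties":{"plan":{"type":"array","items":{"type":"array","items":{"type":"array","items":{"type":"number","minimum":-1,"maximum":1}}}},"force":{"type":"number"}},"required":["plan"]}

```bash
mkdir -p pics; ls
python3 - <<'E'
from workcell import readout, read_camera, camera_params, bot
import cv2
print(readout.read_state())
for n in ("scene","top","wrist"):
    im=read_camera(n); cv2.imwrite(f"pics/{n}0.png",im[:,:,::-1]); print(n,camera_params(n))
E
```

```text
pics
{'time': 0.0, 'q': array([ 1.25714122e+00,  2.64783232e-01,  1.60540185e+00,  4.52768166e-06,
        1.27371827e+00, -3.68857846e-02]), 'joint_vel': array([ 0.0014286 , -0.00054117,  0.00160713,  0.0005086 , -0.000763  ,
        0.0005067 ]), 'joint_torque': array([-6.09561835e-05, -5.15122175e+01, -3.67314541e+01,  2.19532365e-05,
        1.29053771e-02,  2.31479198e-06]), 'tool_pos': array([0.18420216, 0.6485982 , 0.22992674]), 'tcp_rot': array([-0.43330758, -3.11115379,  0.00357238]), 'wrist_force': array([ 0.16231232,  0.44921677, -0.23930838]), 'torque': array([-0.01278049, -0.01136347,  0.00093265]), 'width': 1.0053871077247187}
scene {'fovy': 53.84908311538784, 'cx': 317.05512726799, 'cy': 202.87948700153126, 'rvec': array([ 1.45794964,  2.3034735 , -0.73657418]), 'tvec': array([ 0.21997079, -0.4025537 ,  1.25274811])}
top {'fovy': 55.06613978418413, 'cx': 318.8767819377929, 'cy': 204.76234891010645, 'rvec': array([ 2.23441448, -2.17969705,  0.08519752]), 'tvec': array([0.01308459, 0.58311055, 0.96547028])}
wrist {'fovy': 65.70646984690485, 'cx': 318.72008527869605, 'cy': 200.17579808906876, 'hand_eye': array([[-5.54325532e-05, -9.50219091e-01, -3.11582536e-01,
         8.10952526e-02],
       [ 9.99999873e-01, -2.08900072e-04,  4.59166591e-04,
         6.64771969e-04],
       [-5.01398475e-04, -3.11582471e-01,  9.50218981e-01,
        -1.42422575e-01],
       [ 0.00000000e+00,  0.00000000e+00,  0.00000000e+00,
         1.00000000e+00]])}
```

View pics/scene0.png

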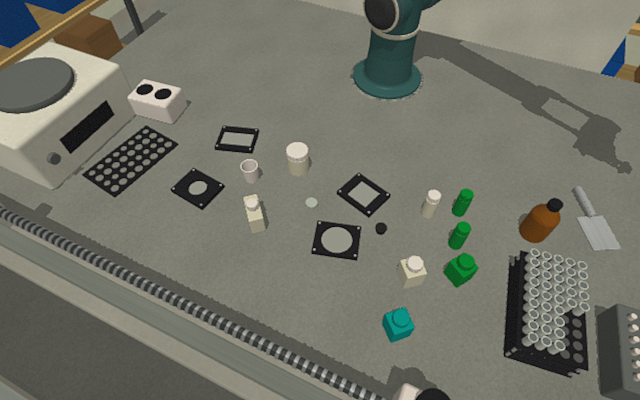

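View pics/top0.png

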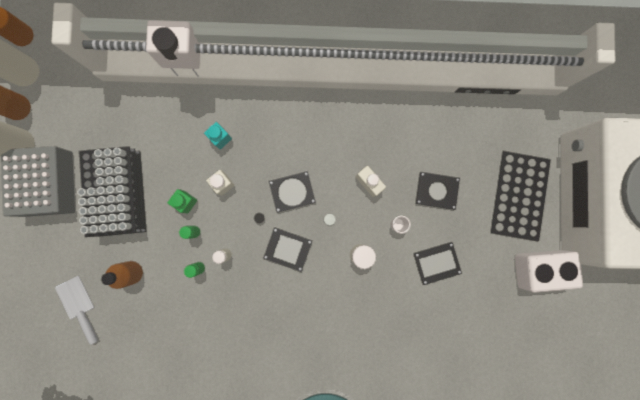

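View pics/wrist0.png

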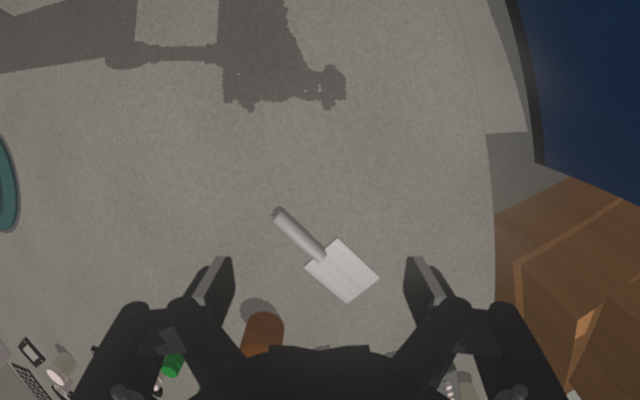

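The top view shows these candidates:

| Object | Top-view pixel | Look-alikes |
|---|---|---|
| Wide jar | (364,257) | open cup (401,225), not to be touched |
| Slim bottle | (220,257) | green (188,232), green (194,269) |
| Square bottle | (219,182) | green (181,201), turquoise (217,135) |
| Oblong bottle | (371,181) | none |
| Round holders | (292,192) large, (438,190) small | none |
| Square holder | (288,250) | none |
| Oblong holder | (437,263) | none |

Next I'll check the choice in close crops.

Run:
```python
import cv2, numpy as np
t=cv2.imread("pics/top0.png"); s=cv2.imread("pics/scene0.png")
c=t[115:295,160:470]; a=cv2.resize(c,None,fx=2.5,fy=2.5,interpolation=cv2.INTER_CUBIC)
cv2.imwrite("pics/topcrop.png",a)
c=s[110:350,160:490]; cv2.imwrite("pics/scenecrop.png",cv2.resize(c,None,fx=2.4,fy=2.4,interpolation=cv2.INTER_CUBIC))
```

```text
(no output)
```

View pics/topcrop.png

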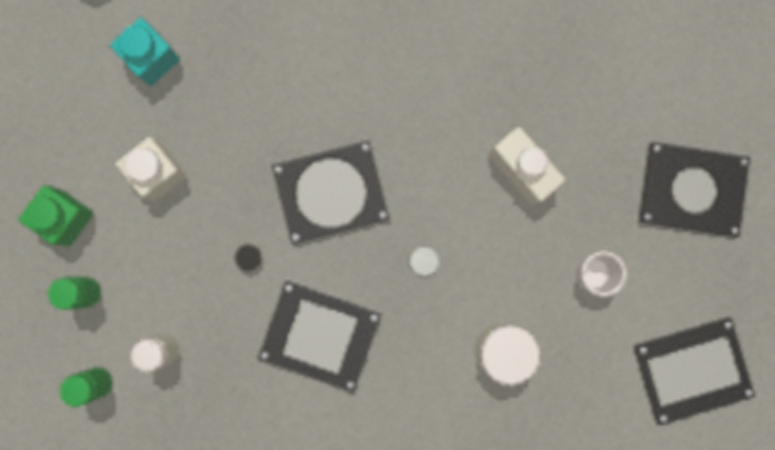

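View pics/scenecrop.png

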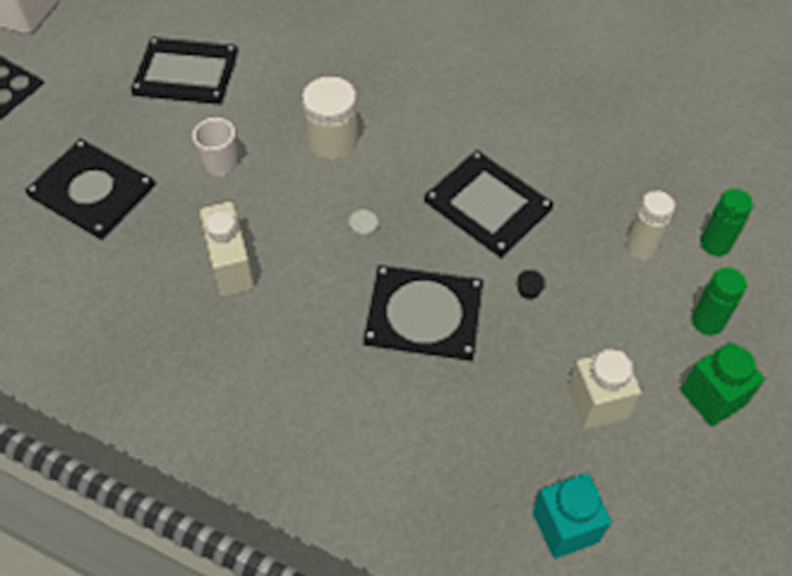

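The crops confirm the choice. The four off-white containers have the described shapes, and the green and turquoise ones are decoys. Next I'll measure.

```bash
cat > h.py <<'E'
import cv2, numpy as np
from scipy.spatial.transform import Rotation as R
from workcell import camera_params
def ray(cam,uv,z,size=(400,640)):
    p=camera_params(cam); f=200/np.tan(np.radians(p["fovy"]/2))
    Rm=R.from_rotvec(p["rvec"]).as_matrix(); t=np.array(p["tvec"])
    uv=np.atleast_2d(np.asarray(uv,float))
    d=np.c_[(uv[:,0]-p["cx"])/f,(uv[:,1]-p["cy"])/f,np.ones(len(uv))]@Rm
    C=-Rm.T@t
    return (C+d*((z-C[2])/d[:,2])[:,None])[:,:2]
def proj(cam,P):
    p=camera_params(cam); f=200/np.tan(np.radians(p["fovy"]/2))
    Rm=R.from_rotvec(p["rvec"]).as_matrix()
    c=np.atleast_2d(P)@Rm.T+p["tvec"]
    return c[:,:2]/c[:,2:]*f+[p["cx"],p["cy"]]
def rect(pts_w):
    (c,(w,h),a)=cv2.minAreaRect((pts_w*1000).astype(np.float32))
    return np.round(c,1),np.round((w,h),1),round(a,1)   # a: dir of w from world x (deg)
E
python3 - <<'E'
from h import *
t=cv2.imread("pics/top0.png"); s=cv2.imread("pics/scene0.png")
for cam,im,roi in(("top",t,(195,110,475,300)),("scene",s,(165,115,495,350))):
    hsv=cv2.cvtColor(im,cv2.COLOR_BGR2HSV); x0,y0,x1,y1=roi
    M=np.zeros(im.shape[:2],np.uint8); M[y0:y1,x0:x1]=1
    dark=((hsv[...,2]<75)&(M>0)).astype(np.uint8)
    print(cam,"holders")
    cs,_=cv2.findContours(dark,cv2.RETR_EXTERNAL,cv2.CHAIN_APPROX_NONE)
    for c in cs:
        if cv2.contourArea(c)<500: continue
        print(c.reshape(-1,2).mean(0).round(), rect(ray(cam,c.reshape(-1,2),.012)))
    for nm,m in (("all",(hsv[...,2]>165)),("cap",(hsv[...,2]>165)&(hsv[...,1]<35)),("body",(hsv[...,1]>28)&(hsv[...,2]>120)&(hsv[...,0]<40))):
        m=(m&(M>0)).astype(np.uint8)
        n,l,st,ce=cv2.connectedComponentsWithStats(m)
        print(cam,nm,[(ce[i].round(1).tolist(),int(st[i,4]),hsv[l==i].mean(0).round().tolist()) for i in range(1,n) if st[i,4]>30])
E
```

```text
top holders
[437. 263.] (array([ 440.9, -279.6]), array([ 81.4, 102.1]), 17.5)
[437. 191.] (array([ 626.7, -278.1]), array([102.6,  81.1]), 82.5)
top all [([214.6, 130.2], 171, [88.0, 161.0, 176.0]), ([371.7, 179.7], 399, [20.0, 25.0, 210.0]), ([217.6, 180.7], 316, [19.0, 23.0, 208.0]), ([291.8, 191.7], 549, [24.0, 14.0, 187.0]), ([437.3, 190.8], 191, [25.0, 15.0, 175.0]), ([329.4, 218.9], 105, [32.0, 13.0, 196.0]), ([400.6, 224.3], 211, [14.0, 20.0, 193.0]), ([287.6, 249.1], 487, [25.0, 13.0, 181.0]), ([363.9, 256.5], 449, [13.0, 18.0, 221.0]), ([218.3, 256.5], 151, [14.0, 19.0, 212.0]), ([437.3, 263.2], 541, [25.0, 15.0, 174.0])]
top cap [([371.8, 179.7], 398, [20.0, 25.0, 210.0]), ([217.6, 180.6], 315, [19.0, 23.0, 208.0]), ([291.8, 191.7], 549, [24.0, 14.0, 187.0]), ([437.3, 190.8], 191, [25.0, 15.0, 175.0]), ([329.4, 218.9], 105, [32.0, 13.0, 196.0]), ([400.6, 224.3], 211, [14.0, 20.0, 193.0]), ([287.6, 249.1], 487, [25.0, 13.0, 181.0]), ([363.9, 256.5], 449, [13.0, 18.0, 221.0]), ([218.3, 256.5], 151, [14.0, 19.0, 212.0]), ([437.3, 263.2], 541, [25.0, 15.0, 174.0])]
top body [(
[... 660 characters left out ...]
38.0, 25.0, 177.0]), ([413.7, 266.3], 371, [22.0, 37.0, 205.0])]
scene cap [([296.6, 149.9], 300, [19.0, 28.0, 215.0]), ([249.5, 165.2], 142, [17.0, 31.0, 183.0]), ([434.2, 194.6], 115, [19.0, 29.0, 211.0]), ([251.3, 202.8], 96, [19.0, 29.0, 213.0]), ([311.0, 201.9], 78, [38.0, 25.0, 177.0]), ([415.0, 262.7], 192, [19.0, 29.0, 212.0])]
scene body [([170.0, 118.3], 75, [17.0, 30.0, 145.0]), ([297.2, 162.3], 461, [23.0, 39.0, 157.0]), ([249.4, 169.3], 290, [18.0, 31.0, 164.0]), ([430.2, 205.0], 322, [23.0, 39.0, 157.0]), ([254.1, 214.5], 526, [25.0, 43.0, 173.0]), ([411.1, 272.8], 655, [24.0, 41.0, 166.0]), ([208.5, 327.1], 484, [25.0, 31.0, 145.0]), ([174.2, 344.3], 204, [25.0, 31.0, 144.0])]
```

Run:
```python
from h import *
t=cv2.imread("pics/top0.png"); s=cv2.imread("pics/scene0.png")
hsv=cv2.cvtColor(t,cv2.COLOR_BGR2HSV).astype(int); M=np.zeros(t.shape[:2],bool); M[155:300,205:475]=1
dark=((hsv[...,2]<95)&M).astype(np.uint8)
cs,_=cv2.findContours(dark,cv2.RETR_EXTERNAL,cv2.CHAIN_APPROX_NONE)
for c in cs:
    if cv2.contourArea(c)>500: print("holder",c.reshape(-1,2).mean(0).round(), rect(ray("top",c.reshape(-1,2),.012)))
m=((hsv[...,2]>165)&M).astype(np.uint8); n,l,st,ce=cv2.connectedComponentsWithStats(m)
def at(u,v): return l[v,u]
for nm,u,v,z in (("wr",292,192,.004),("sr",437,191,.004),("sq",288,249,.004),("ob",437,263,.004),("jar",364,257,.072),("slim",218,256,.076),("square",217,181,.056),("oblong",372,180,.056),("cup",400,232,.05)):
    i=at(u,v); ys,xs=np.nonzero(l==i); p=np.c_[xs,ys]
    w=ray("top",p,z); print(nm,(w.mean(0)*1000).round(1),rect(w))
# cap of square/oblong via saturation
for nm,u,v in (("square",217,181),("oblong",372,180)):
    x=hsv[v-8:v+9,u-10:u+11]; print(nm); print(x[::2,:,1])
# scene caps
h2=cv2.cvtColor(s,cv2.COLOR_BGR2HSV).astype(int)
for nm,u,v,z in (("jar",296.6,149.9,.068),("slim",434.2,194.6,.072),("square",415,262.7,.070),("oblong",251.3,202.8,.070)):
    print("scene",nm,(ray("scene",[u,v],z)*1000).round(1))
cap=((h2[...,2]>165)&(h2[...,1]<35)).astype(np.uint8)
```

```text
holder [437. 264.] (array([ 440.7, -279.2]), array([ 84.3, 105. ]), 17.5)
holder [288. 249.] (array([467.7, 104.9]), array([101.4,  82.4]), 71.7)
holder [437. 191.] (array([ 626.9, -278.2]), array([104.4,  83.9]), 82.6)
holder [292. 192.] (array([614.3,  97.5]), array([ 82.4, 100. ]), 15.7)
wr [615.2  97.9] (array([614.5,  97.5]), array([65.9, 65.8]), 46.5)
sr [ 627.5 -280.8] (array([ 627. , -281.4]), array([36.7, 39.5]), 1.5)
sq [467.3 104.7] (array([467.5, 105.1]), array([57. , 56.4]), 71.8)
ob [ 439.8 -282.4] (array([ 439.9, -282.4]), array([44.4, 81.3]), 17.6)
jar [458.3 -82. ] (array([458.3, -82.2]), array([54.8, 52.9]), 1.1)
slim [451.1 263.7] (array([450.9, 264.2]), array([29.5, 31.3]), 85.0)
square [633. 277.] (array([632.3, 276.4]), array([44.1, 45. ]), 40.0)
oblong [ 645.7 -100.3] (array([ 645.8, -100.3]), array([72.1, 35.5]), 42.1)
cup [ 537.6 -174.6] (array([ 538.4, -176.9]), array([44.5, 42.3]), 0.8)
square
[[19 21 17 19 20 22 21 23 25 27 27 26 27 26 28 30 34 30 26 21 20]
 [19 19 20 20 22 20 17 16 17 16 15 15 16 21 25 28 28 30 33 34 23]
 [18 23 23 22 21 17 17 15 14 14 14
[... 439 characters left out ...]
7 26 26 27 29 26 26 26 28 28 26 27 26 22 20 19 21 21 19 20 20]
 [27 27 26 26 27 26 28 26 23 20 18 17 19 21 20 21 20 19 20 21 22]
 [26 26 28 26 26 27 23 14 12 12 13 14 17 18 17 20 21 22 20 20 20]
 [28 28 28 27 27 22 14 11 13 13 13 16 17 18 18 18 20 23 22 21 20]
 [35 33 29 27 28 23 14 13 13 14 16 17 17 19 18 18 23 26 28 23 22]
 [35 36 34 31 32 28 21 17 16 16 17 18 17 18 18 20 26 28 27 28 29]
 [34 36 35 36 34 32 28 25 22 21 19 21 18 20 26 29 28 28 28 28 27]
 [26 27 36 35 36 34 33 33 31 31 30 30 32 32 31 29 28 28 27 28 28]
 [22 22 26 32 35 36 33 35 33 32 32 30 29 28 29 28 28 27 28 27 27]]
scene jar [[457.1 -81.8]]
scene slim [[450.  265.8]]
scene square [[632. 278.]]
scene oblong [[645.3 -99.6]]
```

```bash
cat >> h.py <<'E'
from workcell import readout
def go(x,y,z,psi):
    """x,y,z mm target; psi = world angle (deg) of tool y; prints the row (shift share, turn share) in the tool frame"""
    s=readout.read_state(); T=R.from_rotvec(s["tcp_rot"]); A=T.as_matrix()
    d=A.T@(np.array([x,y,z])/1000-s["tool_pos"])
    p=np.radians(psi); Y=np.array([np.cos(p),np.sin(p),0]); Z=np.array([0,0,-1.]); X=np.cross(Y,Z)
    r=(T.inv()*R.from_matrix(np.c_[X,Y,Z])).as_rotvec()/np.pi
    cur=np.degrees(np.arctan2(A[1,1],A[0,1]))
    print("t %.2f pos %s yawY %.1f width %.3f F %s q6 %.2f"%(s["time"],(s["tool_pos"]*1000).round(1),cur,s["width"],s["wrist_force"].round(1),s["q"][5]))
    print("row",d.round(4),r.round(4), "need rows", round(max(np.linalg.norm(d)/.0417,np.linalg.norm(r)*180/7.16),1))
E
python3 - <<'E'
from h import *
print((ray("top",[(194,270),(188,232),(191,269),(190,232)],.072)*1000).round(), (ray("top",[(181,200),(217,132)],.06)*1000).round())
go(450.5,264.5,150,20)
E
```

```text
[[418. 321.]
 [507. 338.]
 [420. 328.]
 [507. 334.]] [[583. 362.]
 [752. 282.]]
t 0.15 pos [184.3 648.8 230.2] yawY 74.1 width 1.005 F [-0.2 -0.3 -0.5] q6 -0.04
row [-0.3611 -0.2967  0.0807] [-5.000e-04  2.000e-04  3.008e-01] need rows 11.4
```

```bash
python3 -c "
from h import *
go(450.5,264.5,150,0)"
```

```text
t 0.15 pos [184.3 648.8 230.2] yawY 74.1 width 1.005 F [-0.2 -0.3 -0.5] q6 -0.04
row [-0.3611 -0.2967  0.0807] [-5.000e-04  3.000e-04  4.119e-01] need rows 11.4
```

Request:
apply_moves(
  plan=[
    [[-0.361,-0.297,0.08,0,0,0.412,-0.5],[-0.361,-0.297,0.08,0,0,0.412,-0.5],[-0.361,-0.297,0.08,0,0,0.412,-0.5],[-0.361,-0.297,0.08,0,0,0.412,-0.5],[-0.361,-0.297,0.08,0,0,0.412,-0.5],[-0.361,-0.297,0.08,0,0,0.412,-0.5],[-0.361,-0.297,0.08,0,0,0.412,-0.5],[-0.361,-0.297,0.08,0,0,0.412,-0.5]],
  ],
  force=40,
)

```text
time: 0.82
tool_pos: [0.372, 0.3773, 0.1746]
tcp_rot: [1.879, 2.517, -0.0]
wrist_force: [1.0, 0.2, -0.2]
width: 0.749
```

```bash
python3 -c "
from h import *
go(450.5,264.5,150,0)"
```

```text
t 0.82 pos [372.  377.3 174.6] yawY 16.5 width 0.749 F [ 1.   0.2 -0.2] q6 0.46
row [-0.1304  0.0432  0.0246] [-0.      0.      0.0918] need rows 3.3
```

Request:
apply_moves(
  plan=[
    [[-0.13,0.043,0.025,0,0,0.092,-0.5],[-0.13,0.043,0.025,0,0,0.092,-0.5],[-0.13,0.043,0.025,0,0,0.092,-0.5],[-0.13,0.043,0.025,0,0,0.092,-0.5],[-0.13,0.043,0.025,0,0,0.092,-0.5],[-0.13,0.043,0.025,0,0,0.092,-0.5],[-0.13,0.043,0.025,0,0,0.092,-0.5],[-0.13,0.043,0.025,0,0,0.092,-0.5]],
  ],
)

```text
time: 1.48
tool_pos: [0.4498, 0.2683, 0.1503]
tcp_rot: [-2.214, -2.228, -0.001]
wrist_force: [-0.3, 0.4, -0.2]
width: 0.748
```

Run:
```python
from h import *
from workcell import read_camera
go(450.5,264.5,22,0)
cv2.imwrite("pics/w1.png",read_camera("wrist")[:,:,::-1])
```

```text
t 1.48 pos [449.8 268.3 150.3] yawY 0.4 width 0.748 F [-0.3  0.4 -0.2] q6 0.48
row [-0.0039  0.0006  0.1283] [ 0.     -0.0002  0.0021] need rows 3.1
```

View pics/w1.png

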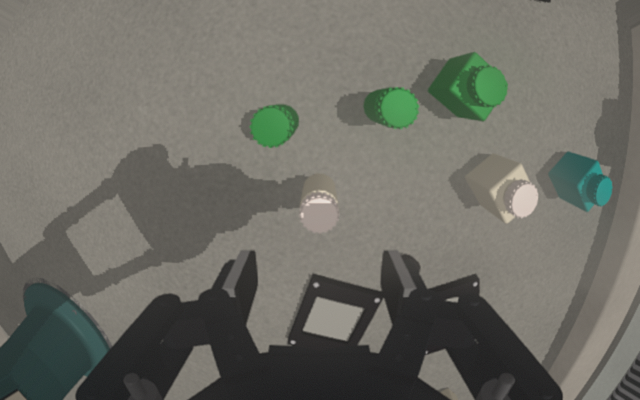

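The wrist view shows the slim white bottle's cap at (320,218), centred between the fingers and clear of the green ones. I'll descend.

Request:
apply_moves(
  plan=[
    [[-0.004,0.001,0.03,0,0,0,-0.5],[-0.004,0.001,0.06,0,0,0,-0.5],[-0.004,0.001,0.09,0,0,0,-0.5],[-0.004,0.001,0.11,0,0,0,-0.5],[-0.004,0.001,0.128,0,0,0,-0.5],[-0.004,0.001,0.128,0,0,0,-0.5],[-0.004,0.001,0.128,0,0,0,0.8],[-0.004,0.001,0.128,0,0,0,0.8]],
  ],
  force=40,
)

```text
time: 2.2
tool_pos: [0.4519, 0.2643, 0.0232]
tcp_rot: [2.214, 2.228, 0.003]
wrist_force: [0.1, -0.1, 0.4]
width: 0.482
```

Request:
apply_moves(
  plan=[
    [[0,0,0,0,0,0,0.8],[0,0,0,0,0,0,0.8],[0,0,0,0,0,0,0.8],[0,0,0,0,0,0,0.8],[0,0,0,0,0,0,0.8],[0,0,-0.01,0,0,0,0.8],[0,0,-0.02,0,0,0,0.8],[0,0,-0.03,0,0,0,0.8]],
  ],
)

```text
time: 2.87
tool_pos: [0.4511, 0.2629, 0.0529]
tcp_rot: [2.216, 2.227, -0.001]
wrist_force: [0.1, 0.7, -0.9]
width: 0.36
```

Run:
```python
from h import *
from workcell import read_camera
go(450.5,264.5,140,0)
cv2.imwrite("pics/w2.png",read_camera("wrist")[:,:,::-1])
```

```text
t 2.87 pos [451.1 262.9  52.9] yawY 0.3 width 0.360 F [ 0.1  0.7 -0.9] q6 0.48
row [ 0.0016 -0.0006 -0.0871] [-0.0001  0.0001  0.0016] need rows 2.1
```

View pics/w2.png

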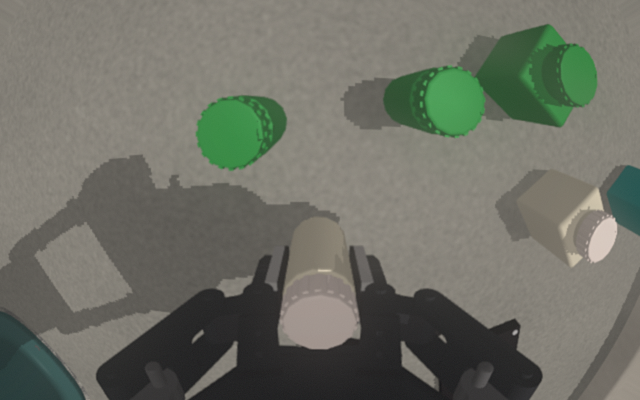

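The slim bottle is gripped upright between the pads (width 0.36). Now I'll lift it and carry it to the small round holder.

```bash
python3 -c "
from h import *
go(627,-279.5,140,0)"
```

```text
t 2.92 pos [452.8 263.8  55.2] yawY 0.3 width 0.357 F [0.8 0.6 0.5] q6 0.48
row [-0.5441  0.1718 -0.085 ] [ 0.001  -0.0005  0.0016] need rows 13.8
```

Request:
apply_moves(
  plan=[
    [[0,0,-0.04,0,0,0,0.8],[0,0,-0.08,0,0,0,0.8],[-0.02,0.006,-0.088,0,0,0,0.8],[-0.055,0.017,-0.088,0,0,0,0.8],[-0.095,0.03,-0.088,0,0,0,0.8],[-0.135,0.043,-0.088,0,0,0,0.8],[-0.175,0.056,-0.088,0,0,0,0.8],[-0.21,0.067,-0.088,0,0,0,0.8]],
  ],
)

```text
time: 3.58
tool_pos: [0.5199, 0.0513, 0.1409]
tcp_rot: [2.215, 2.226, 0.001]
wrist_force: [-0.1, -0.5, -1.1]
width: 0.363
```

```bash
python3 -c "
from h import *
go(627,-279.5,140,0)"
```

```text
t 3.58 pos [519.9  51.3 140.9] yawY 0.3 width 0.363 F [-0.1 -0.5 -1.1] q6 0.05
row [-0.3314  0.1055  0.0011] [0.0005 0.0001 0.0016] need rows 8.3
```

Request:
apply_moves(
  plan=[
    [[-0.0395,0.0125,0,0,0,0,0.8],[-0.079,0.025,0,0,0,0,0.8],[-0.1185,0.0375,0,0,0,0,0.8],[-0.158,0.05,0,0,0,0,0.8],[-0.1975,0.0625,0,0,0,0,0.8],[-0.237,0.075,0,0,0,0,0.8],[-0.275,0.0875,0,0,0,0,0.8],[-0.31,0.1,0,0,0,0,0.8]],
  ],
)

```text
time: 4.25
tool_pos: [0.621, -0.2587, 0.1405]
tcp_rot: [2.216, 2.226, -0.0]
wrist_force: [1.1, 0.2, -1.1]
width: 0.362
```

```bash
python3 -c "
from h import *
go(627,-279.5,80,0)"
```

```text
t 4.25 pos [ 621.  -258.7  140.5] yawY 0.2 width 0.362 F [ 1.1  0.2 -1.1] q6 -0.44
row [-0.0208  0.0059  0.0605] [0.0001 0.0002 0.0013] need rows 1.5
```

Request:
apply_moves(
  plan=[
    [[-0.01,0.003,0.02,0,0,0.001,0.8],[-0.021,0.006,0.04,0,0,0.001,0.8],[-0.021,0.006,0.06,0,0,0.001,0.8],[-0.021,0.006,0.075,0,0,0.001,0.8],[-0.021,0.006,0.08,0,0,0.001,0.8],[-0.021,0.006,0.08,0,0,0.001,0.8],[-0.021,0.006,0.08,0,0,0.001,0.8],[-0.021,0.006,0.08,0,0,0.001,0.8]],
  ],
)

```text
time: 4.92
tool_pos: [0.6281, -0.2769, 0.0618]
tcp_rot: [2.217, 2.223, 0.001]
wrist_force: [0.4, 0.3, -0.2]
width: 0.368
```

Run:
```python
from h import *
from workcell import read_camera
go(627,-279.5,27,0)
cv2.imwrite("pics/w3.png",read_camera("wrist")[:,:,::-1])
cv2.imwrite("pics/t3.png",cv2.resize(read_camera("top")[150:310,340:500,::-1],None,fx=3,fy=3))
cv2.imwrite("pics/s3.png",cv2.resize(read_camera("scene")[90:250,140:340,::-1],None,fx=3,fy=3))
```

```text
t 4.92 pos [ 628.1 -276.9   61.8] yawY 0.1 width 0.368 F [ 0.4  0.3 -0.2] q6 -0.45
row [-0.0025 -0.0012  0.0348] [0.0007 0.0004 0.0008] need rows 0.8
```

View pics/w3.png

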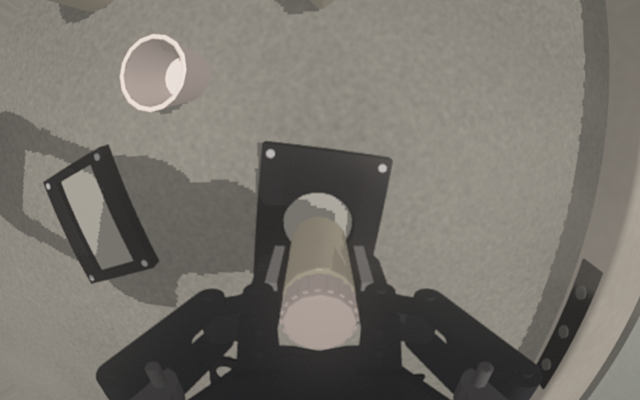

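View pics/s3.png

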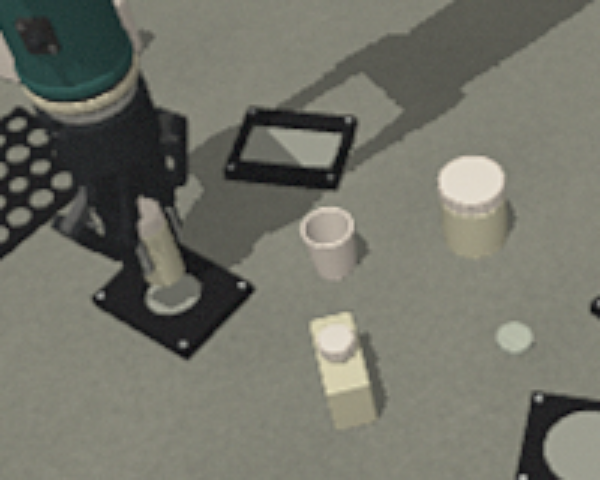

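The bottle hovers over the small well. The floor's far edge is visible at (320,210) in the wrist view. I'll lower and release.

Request:
apply_moves(
  plan=[
    [[-0.0025,-0.001,0.008,0,0,0.001,0.8],[-0.0025,-0.001,0.016,0,0,0.001,0.8],[-0.0025,-0.001,0.024,0,0,0.001,0.8],[-0.0025,-0.001,0.03,0,0,0.001,0.8],[-0.0025,-0.001,0.033,0,0,0.001,0.8],[-0.0025,-0.001,0.035,0,0,0.001,0.8],[-0.0025,-0.001,0.035,0,0,0.001,0.8],[-0.0025,-0.001,0.035,0,0,0.001,0.8]],
  ],
)

```text
time: 5.73
tool_pos: [0.6253, -0.2794, 0.0277]
tcp_rot: [-2.221, -2.219, 0.002]
wrist_force: [-8.4, 2.3, 17.1]
width: 0.361
```

Request:
apply_moves(
  plan=[
    [[0,0,-0.001,0,0,0,0.8],[0,0,-0.001,0,0,0,0],[0,0,-0.001,0,0,0,-0.2],[0,0,-0.001,0,0,0,-0.4],[0,0,-0.001,0,0,0,-0.5],[0,0,-0.001,0,0,0,-0.5],[0,0,-0.03,0,0,0,-0.5],[0,0,-0.06,0,0,0,-0.5]],
  ],
)

```text
time: 6.4
tool_pos: [0.6233, -0.2781, 0.0818]
tcp_rot: [-2.218, -2.215, 0.004]
wrist_force: [1.6, 0.5, 0.1]
width: 0.749
```

```bash
python3 -c "
from h import *
go(645.5,-100,150,-48)"
```

```text
t 6.40 pos [ 623.3 -278.1   81.8] yawY -0.1 width 0.749 F [1.6 0.5 0.1] q6 -0.45
row [ 0.1784  0.0215 -0.0678] [-2.500e-03 -1.000e-04  2.662e-01] need rows 6.7
```

Next I'll rise and go to the oblong bottle at (645.5,-100), with the jaws at -48°.

Request:
apply_moves(
  plan=[
    [[0,0,-0.04,0,0,0,-0.6],[0,0,-0.075,0,0,0.04,-0.6],[0.035,0.004,-0.075,0,0,0.08,-0.6],[0.075,0.009,-0.075,0,0,0.12,-0.6],[0.115,0.014,-0.075,0,0,0.16,-0.6],[0.15,0.018,-0.07,0,0,0.2,-0.6],[0.175,0.021,-0.068,0,0,0.235,-0.6],[0.178,0.021,-0.068,0,0,0.266,-0.6]],
  ],
)

```text
time: 7.07
tool_pos: [0.6471, -0.0965, 0.1521]
tcp_rot: [-2.931, -1.123, 0.001]
wrist_force: [-0.7, -0.2, 0.3]
width: 0.8
```

Run:
```python
from h import *
from workcell import read_camera
go(645.5,-100,20,-48)
cv2.imwrite("pics/w4.png",read_camera("wrist")[:,:,::-1])
im=read_camera("top")[:,:,::-1]; cv2.imwrite("pics/t4full.png",im)
cv2.imwrite("pics/t4.png",cv2.resize(im[150:310,340:500],None,fx=3,fy=3))
```

```text
t 7.07 pos [647.1 -96.5 152.1] yawY -48.1 width 0.800 F [-0.7 -0.2  0.3] q6 0.65
row [-0.0036  0.0019  0.1321] [-0.0008 -0.0002 -0.0003] need rows 3.2
```

View pics/w4.png

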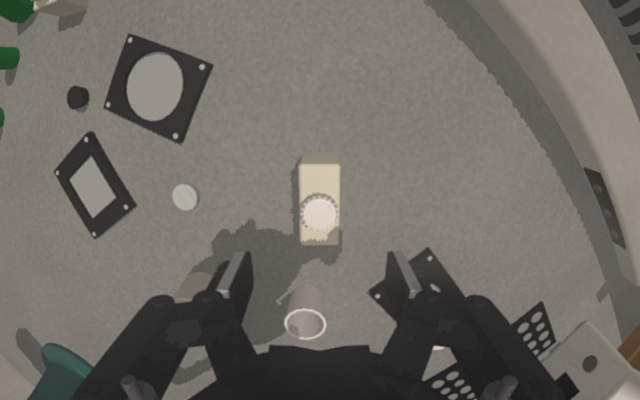

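View pics/t4.png

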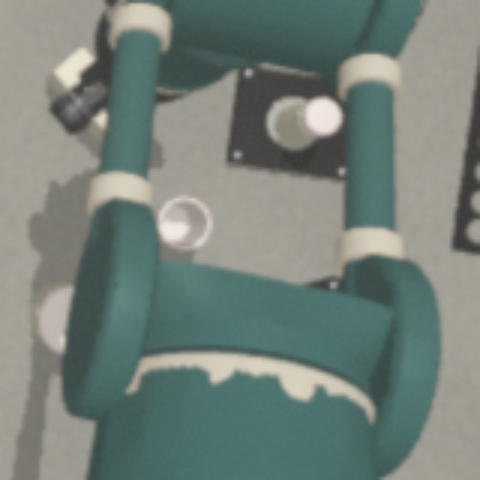

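The oblong bottle is centred between the fingers at (320,205) and lines up with them. The slim bottle stands in its well.

Request:
apply_moves(
  plan=[
    [[-0.004,0.002,0.03,0,0,0,-0.6],[-0.004,0.002,0.06,0,0,0,-0.6],[-0.004,0.002,0.09,0,0,0,-0.6],[-0.004,0.002,0.115,0,0,0,-0.6],[-0.004,0.002,0.132,0,0,0,-0.6],[-0.004,0.002,0.132,0,0,0,-0.6],[-0.004,0.002,0.132,0,0,0,-0.6],[-0.004,0.002,0.132,0,0,0,0.6]],
  ],
)

```text
time: 7.83
tool_pos: [0.6467, -0.1066, 0.0223]
tcp_rot: [2.931, 1.127, 0.002]
wrist_force: [0.7, -0.9, -0.1]
width: 0.676
```

Request:
apply_moves(
  plan=[
    [[0,0,0,0,0,0,0.8],[0,0,0,0,0,0,0.8],[0,0,0,0,0,0,0.8],[0,0,0,0,0,0,0.8],[0,0,0,0,0,0,0.8],[0,0,0,0,0,0,0.8],[0,0,0,0,0,0,0.8],[0,0,-0.005,0,0,0,0.8]],
  ],
)

```text
time: 8.5
tool_pos: [0.6457, -0.1056, 0.0264]
tcp_rot: [2.932, 1.127, 0.0]
wrist_force: [-1.0, -0.5, -1.7]
width: 0.39
```

```bash
python3 -c "
from h import *
go(440.5,-280.5,140,17.5)"
```

```text
t 8.50 pos [ 645.7 -105.6   26.4] yawY -47.9 width 0.390 F [-1.  -0.5 -1.7] q6 0.64
row [-0.2695 -0.0076 -0.1137] [ 1.000e-04  0.000e+00 -3.635e-01] need rows 9.1
```

Request:
apply_moves(
  plan=[
    [[0,0,-0.04,0,0,0,0.8],[0,0,-0.08,0,0,0,0.8],[0,0,-0.114,0,0,-0.03,0.8],[-0.03,-0.001,-0.114,0,0,-0.068,0.8],[-0.068,-0.002,-0.114,0,0,-0.106,0.8],[-0.106,-0.003,-0.114,0,0,-0.144,0.8],[-0.144,-0.004,-0.114,0,0,-0.182,0.8],[-0.182,-0.005,-0.114,0,0,-0.22,0.8]],
  ],
)

```text
time: 9.17
tool_pos: [0.5054, -0.2242, 0.1401]
tcp_rot: [-2.37, -2.062, 0.0]
wrist_force: [-0.0, -0.4, -1.1]
width: 0.39
```

```bash
python3 -c "
from h import *
go(441.6,-284,140,17.5)"
```

```text
t 9.17 pos [ 505.4 -224.2  140.1] yawY -8.0 width 0.390 F [-0.  -0.4 -1.1] q6 -0.32
row [-0.068  -0.0549  0.0001] [-1.000e-04  0.000e+00 -1.414e-01] need rows 3.6
```

Request:
apply_moves(
  plan=[
    [[-0.02,-0.016,0,0,0,-0.037,0.8],[-0.04,-0.032,0,0,0,-0.074,0.8],[-0.058,-0.048,0,0,0,-0.111,0.8],[-0.067,-0.054,0,0,0,-0.141,0.8],[-0.067,-0.054,0.02,0,0,-0.141,0.8],[-0.067,-0.054,0.05,0,0,-0.141,0.8],[-0.067,-0.054,0.075,0,0,-0.141,0.8],[-0.067,-0.054,0.075,0,0,-0.141,0.8]],
  ],
)

```text
time: 9.83
tool_pos: [0.4395, -0.2794, 0.0599]
tcp_rot: [-1.862, -2.517, 0.0]
wrist_force: [-2.0, 1.1, -1.4]
width: 0.393
```

Request:
apply_moves(
  plan=[
    [[0,0,0,0,0,0,0.8],[0,0,0,0,0,0,0.8],[0,0,0,0,0,0,0.8],[0,0,0,0,0,0,0.8],[0,0,0,0,0,0,0.8],[0,0,0,0,0,0,0.8],[0,0,0,0,0,0,0.8],[0,0,0,0,0,0,0.8]],
  ],
)

```text
time: 10.5
tool_pos: [0.4441, -0.2823, 0.0654]
tcp_rot: [1.868, 2.526, -0.0]
wrist_force: [0.2, 0.0, -1.1]
width: 0.388
```

Run:
```python
from h import *
from workcell import read_camera
go(441.6,-284,25.5,17.5)
cv2.imwrite("pics/w5.png",read_camera("wrist")[:,:,::-1])
cv2.imwrite("pics/s5.png",cv2.resize(read_camera("scene")[60:220,140:340,::-1],None,fx=3,fy=3))
```

```text
t 10.50 pos [ 444.1 -282.3   65.4] yawY 17.0 width 0.388 F [ 0.2  0.  -1.1] q6 -0.91
row [-0.0009 -0.0029  0.0399] [ 0.0001  0.0001 -0.0026] need rows 1.0
```

View pics/w5.png

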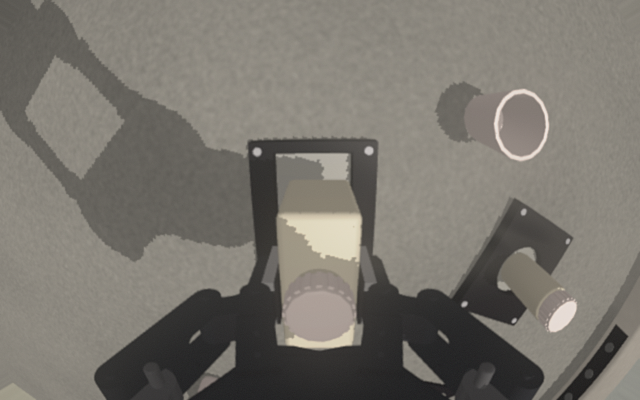

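View pics/s5.png

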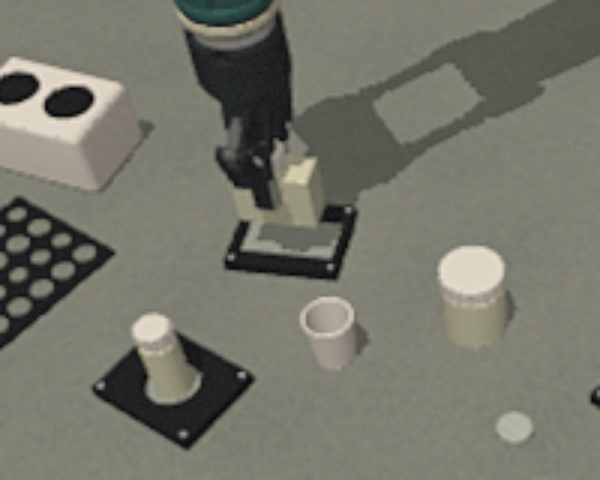

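It is aligned with the oblong well, and the slim bottle stands upright in its own. I'll lower and release.

Request:
apply_moves(
  plan=[
    [[-0.001,-0.003,0.008,0,0,-0.003,0.8],[-0.001,-0.003,0.016,0,0,-0.003,0.8],[-0.001,-0.003,0.024,0,0,-0.003,0.8],[-0.001,-0.003,0.031,0,0,-0.003,0.8],[-0.001,-0.003,0.036,0,0,-0.003,0.8],[-0.001,-0.003,0.0395,0,0,-0.003,0.8],[-0.001,-0.003,0.0395,0,0,-0.003,0.8],[-0.001,-0.003,0.0395,0,0,-0.003,0.8]],
  ],
)

```text
time: 11.27
tool_pos: [0.4409, -0.2838, 0.0272]
tcp_rot: [-1.855, -2.533, 0.0]
wrist_force: [-6.9, 5.3, 16.4]
width: 0.393
```

Request:
apply_moves(
  plan=[
    [[0,0,0,0,0,0,0.4],[0,0,0,0,0,0,0],[0,0,0,0,0,0,-0.2],[0,0,0,0,0,0,-0.4],[0,0,0,0,0,0,-0.4],[0,0,0,0,0,0,-0.4],[0,0,-0.03,0,0,0,-0.4],[0,0,-0.065,0,0,0,-0.4]],
  ],
)

```text
time: 11.93
tool_pos: [0.4385, -0.282, 0.0876]
tcp_rot: [-1.851, -2.528, 0.0]
wrist_force: [0.2, -1.1, 0.1]
width: 0.7
```

```bash
python3 -c "
from h import *
go(458,-82,150,20)"
```

```text
t 11.93 pos [ 438.5 -282.    87.6] yawY 17.6 width 0.700 F [ 0.2 -1.1  0.1] q6 -0.93
row [ 0.1852  0.0786 -0.0615] [-0.0016 -0.0022 -0.0135] need rows 5.0
```

Request:
apply_moves(
  plan=[
    [[0,0,-0.04,0,0,0,-0.4],[0,0,-0.07,0,0,0,-0.6],[0.035,0.015,-0.07,0,0,0,-1],[0.07,0.03,-0.07,0,0,0,-1],[0.108,0.046,-0.07,0,0,0,-1],[0.146,0.062,-0.07,0,0,0,-1],[0.175,0.075,-0.065,0,0,0,-1],[0.185,0.079,-0.062,0,0,0,-1]],
  ],
)

```text
time: 12.6
tool_pos: [0.4607, -0.0802, 0.1522]
tcp_rot: [-1.852, -2.536, -0.002]
wrist_force: [-0.2, -0.1, 0.2]
width: 1.002
```

Request:
apply_moves(
  plan=[
    [[0,0,0,0,0,0,-1],[0,0,0,0,0,0,-1],[0,0,0,0,0,0,-1],[0,0,0,0,0,0,-1],[0,0,0,0,0,0,-1],[0,0,0,0,0,0,-1],[0,0,0,0,0,0,-1],[0,0,0,0,0,0,-1]],
  ],
)

```text
time: 13.27
tool_pos: [0.4609, -0.0844, 0.1526]
tcp_rot: [1.857, 2.534, -0.0]
wrist_force: [0.4, -0.2, -0.4]
width: 1.003
```

Run:
```python
from h import *
from workcell import read_camera
go(458,-82,16,18)
cv2.imwrite("pics/w6.png",read_camera("wrist")[:,:,::-1])
cv2.imwrite("pics/s6.png",cv2.resize(read_camera("scene")[60:220,140:340,::-1],None,fx=3,fy=3))
```

```text
t 13.27 pos [460.9 -84.4 152.6] yawY 17.5 width 1.003 F [ 0.4 -0.2 -0.4] q6 -0.54
row [ 0.0031 -0.002   0.1366] [-0.      0.     -0.0027] need rows 3.3
```

View pics/w6.png

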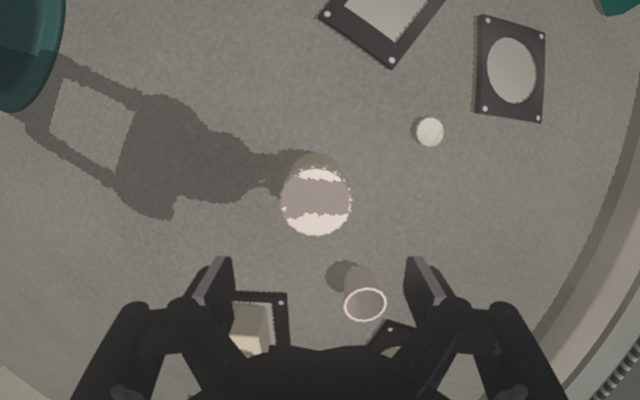

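View pics/s6.png

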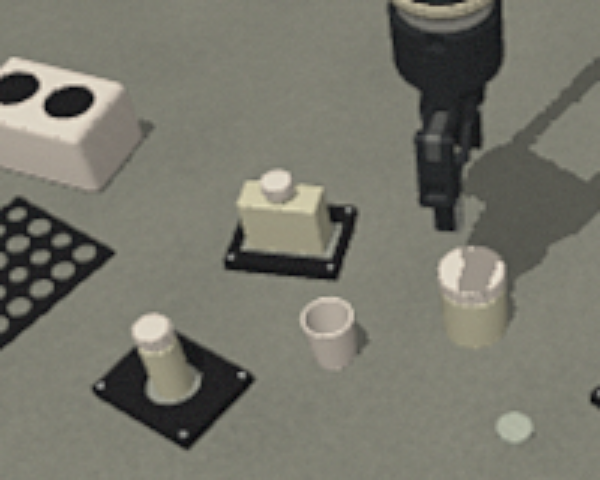

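The oblong bottle stands in its well. The jar's cap is at (317,200), centred between the fingers.

Request:
apply_moves(
  plan=[
    [[0.003,-0.002,0.03,0,0,0,-1],[0.003,-0.002,0.06,0,0,0,-1],[0.003,-0.002,0.09,0,0,0,-1],[0.003,-0.002,0.115,0,0,0,-1],[0.003,-0.002,0.136,0,0,0,-1],[0.003,-0.002,0.136,0,0,0,-1],[0.003,-0.002,0.136,0,0,0,-1],[0.003,-0.002,0.136,0,0,0,0.4]],
  ],
)

```text
time: 14.03
tool_pos: [0.4591, -0.0818, 0.0176]
tcp_rot: [1.855, 2.533, 0.001]
wrist_force: [0.6, 0.7, 0.4]
width: 0.886
```

Request:
apply_moves(
  plan=[
    [[0,0,0,0,0,0,0.5],[0,0,0,0,0,0,0.5],[0,0,0,0,0,0,0.5],[0,0,0,0,0,0,0.5],[0,0,0,0,0,0,0.5],[0,0,0,0,0,0,0.5],[0,0,0,0,0,0,0.5],[0,0,0,0,0,0,0.5]],
  ],
)

```text
time: 14.7
tool_pos: [0.4599, -0.0821, 0.0187]
tcp_rot: [1.854, 2.532, 0.002]
wrist_force: [-0.4, -0.9, 6.5]
width: 0.651
```

```bash
python3 -c "
from h import *
go(614.7,97.7,140,18)"
```

```text
t 14.70 pos [459.9 -82.1  18.7] yawY 17.6 width 0.651 F [-0.4 -0.9  6.5] q6 -0.54
row [ 0.1244  0.2022 -0.1209] [ 0.001   0.0006 -0.0024] need rows 6.4
```

Request:
apply_moves(
  plan=[
    [[0,0,-0.02,0,0,0,0.5],[0,0,-0.055,0,0,0,0.5],[0,0,-0.095,0,0,0,0.5],[0.01,0.017,-0.12,0,0,0,0.5],[0.03,0.049,-0.12,0,0,0,0.5],[0.05,0.082,-0.12,0,0,0,0.5],[0.071,0.116,-0.12,0,0,0,0.5],[0.09,0.148,-0.12,0,0,0,0.5]],
  ],
)

```text
time: 15.37
tool_pos: [0.5733, 0.0505, 0.1378]
tcp_rot: [1.856, 2.533, 0.002]
wrist_force: [0.6, -1.4, -1.8]
width: 0.643
```

Request:
apply_moves(
  plan=[
    [[0.015,0.024,0,0,0,0,0.5],[0.027,0.044,0,0,0,0,0.5],[0.034,0.054,0,0,0,0,0.5],[0.034,0.054,0.02,0,0,0,0.5],[0.034,0.054,0.05,0,0,0,0.5],[0.034,0.054,0.08,0,0,0,0.5],[0.034,0.054,0.08,0,0,0,0.5],[0.034,0.054,0.08,0,0,0,0.5]],
  ],
)

```text
time: 16.03
tool_pos: [0.6105, 0.0969, 0.0546]
tcp_rot: [-1.854, -2.531, 0.006]
wrist_force: [-0.3, -0.5, -1.4]
width: 0.645
```

Request:
apply_moves(
  plan=[
    [[0,0,0,0,0,0,0.5],[0,0,0,0,0,0,0.5],[0,0,0,0,0,0,0.5],[0,0,0,0,0,0,0.5],[0,0,0,0,0,0,0.5],[0,0,0,0,0,0,0.5],[0,0,0,0,0,0,0.5],[0,0,0,0,0,0,0.5]],
  ],
)

```text
time: 16.7
tool_pos: [0.6132, 0.0976, 0.0566]
tcp_rot: [1.856, 2.535, 0.0]
wrist_force: [-0.4, -0.4, -2.8]
width: 0.644
```

Run:
```python
from h import *
from workcell import read_camera
go(614.7,97.7,22,18)
cv2.imwrite("pics/w7.png",read_camera("wrist")[:,:,::-1])
```

```text
t 16.70 pos [613.2  97.6  56.6] yawY 17.6 width 0.644 F [-0.4 -0.4 -2.8] q6 -0.19
row [-0.0004  0.0015  0.0346] [ 0.      0.     -0.0024] need rows 0.8
```

View pics/w7.png

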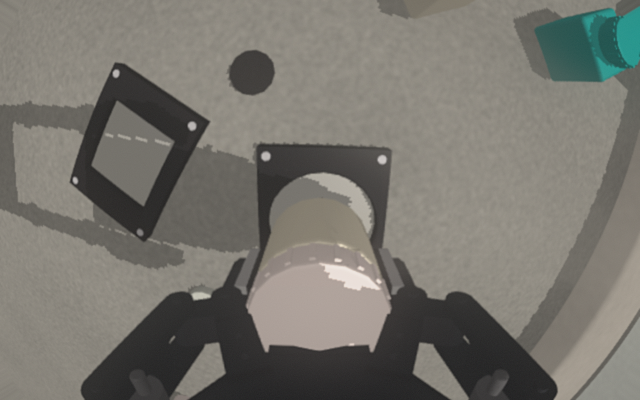

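The jar is centred over the round well, whose floor edge shows at (320,185). I'll lower and release.

Request:
apply_moves(
  plan=[
    [[0,0.001,0.008,0,0,0,0.5],[0,0.001,0.016,0,0,0,0.5],[0,0.001,0.022,0,0,0,0.5],[0,0.001,0.027,0,0,0,0.5],[0,0.001,0.031,0,0,0,0.5],[0,0.001,0.034,0,0,0,0.5],[0,0.001,0.034,0,0,0,0.5],[0,0.001,0.034,0,0,0,0.5]],
  ],
)

```text
time: 17.42
tool_pos: [0.6143, 0.0979, 0.0228]
tcp_rot: [1.856, 2.534, 0.0]
wrist_force: [-2.0, 0.2, 0.8]
width: 0.643
```

Request:
apply_moves(
  plan=[
    [[0,0,0,0,0,0,0],[0,0,0,0,0,0,-0.5],[0,0,0,0,0,0,-1],[0,0,0,0,0,0,-1],[0,0,0,0,0,0,-1],[0,0,0,0,0,0,-1],[0,0,-0.03,0,0,0,-1],[0,0,-0.065,0,0,0,-1]],
  ],
)

```text
time: 18.08
tool_pos: [0.6107, 0.0975, 0.0843]
tcp_rot: [-1.853, -2.53, 0.009]
wrist_force: [1.5, -0.4, -0.2]
width: 0.997
```

```bash
python3 -c "
from h import *
go(632.3,277,150,40)"
```

```text
t 18.08 pos [610.7  97.5  84.3] yawY 17.6 width 0.997 F [ 1.5 -0.4 -0.2] q6 -0.19
row [ 0.1647  0.0742 -0.0661] [-0.0025 -0.001  -0.1246] need rows 4.6
```

Request:
apply_moves(
  plan=[
    [[0,0,-0.04,0,0,0,-1],[0,0,-0.07,0,0,-0.02,-0.8],[0.035,0.015,-0.07,0,0,-0.04,-0.8],[0.07,0.03,-0.07,0,0,-0.07,-0.8],[0.105,0.045,-0.07,0,0,-0.1,-0.8],[0.14,0.06,-0.07,0,0,-0.124,-0.8],[0.164,0.072,-0.066,0,0,-0.124,-0.8],[0.164,0.072,-0.066,0,0,-0.124,-0.8]],
  ],
)

```text
time: 18.75
tool_pos: [0.6332, 0.2814, 0.1531]
tcp_rot: [-1.324, -2.848, -0.004]
wrist_force: [0.3, -0.6, -0.4]
width: 0.901
```

Request:
apply_moves(
  plan=[
    [[0,0,0,0,0,0,-0.8],[0,0,0,0,0,0,-0.8],[0,0,0,0,0,0,-0.8],[0,0,0,0,0,0,-0.8],[0,0,0,0,0,0,-0.8],[0,0,0,0,0,0,-0.8],[0,0,0,0,0,0,-0.8],[0,0,0,0,0,0,-0.8]],
  ],
)

```text
time: 19.42
tool_pos: [0.6334, 0.2755, 0.1537]
tcp_rot: [1.331, 2.845, 0.0]
wrist_force: [0.1, 0.9, 0.5]
width: 0.9
```

Run:
```python
from h import *
from workcell import read_camera
go(632.3,277,20,40)
cv2.imwrite("pics/w8.png",read_camera("wrist")[:,:,::-1])
cv2.imwrite("pics/s8.png",cv2.resize(read_camera("scene")[140:300,290:490,::-1],None,fx=3,fy=3))
```

```text
t 19.42 pos [633.4 275.5 153.7] yawY 39.8 width 0.900 F [0.1 0.9 0.5] q6 -0.32
row [0.0019 0.     0.1337] [ 0.0001  0.     -0.0008] need rows 3.2
```

View pics/w8.png

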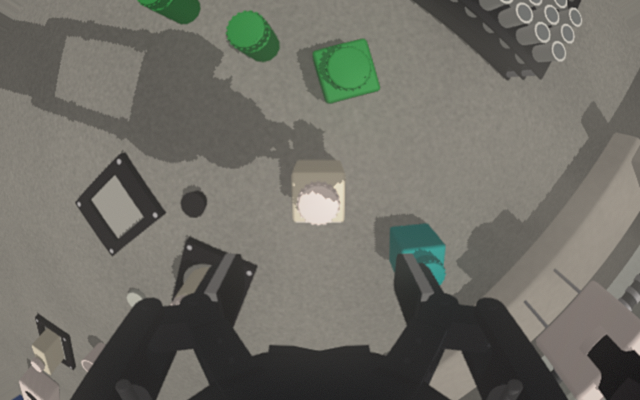

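View pics/s8.png

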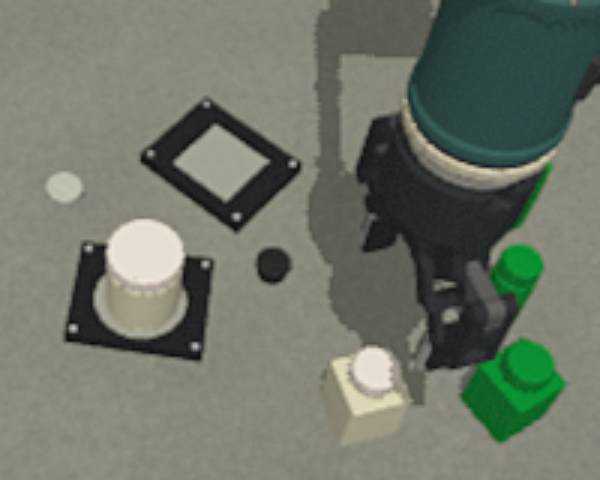

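The jar sits in its well. The off-white square bottle at (320,190) is centred and parallel to the jaws, and the turquoise and green decoys are clear.

Request:
apply_moves(
  plan=[
    [[0.002,0,0.03,0,0,0,-0.8],[0.002,0,0.06,0,0,0,-0.8],[0.002,0,0.09,0,0,0,-0.8],[0.002,0,0.115,0,0,0,-0.8],[0.002,0,0.134,0,0,0,-0.8],[0.002,0,0.134,0,0,0,-0.8],[0.002,0,0.134,0,0,0,-0.8],[0.002,0,0.134,0,0,0,0.4]],
  ],
)

```text
time: 20.18
tool_pos: [0.6331, 0.278, 0.0209]
tcp_rot: [1.33, 2.845, 0.002]
wrist_force: [-0.1, -0.0, 0.7]
width: 0.779
```

Request:
apply_moves(
  plan=[
    [[0,0,0,0,0,0,0.6],[0,0,0,0,0,0,0.6],[0,0,0,0,0,0,0.6],[0,0,0,0,0,0,0.6],[0,0,0,0,0,0,0.6],[0,0,0,0,0,0,0.6],[0,0,0,0,0,0,0.6],[0,0,0,0,0,0,0.6]],
  ],
)

```text
time: 20.85
tool_pos: [0.6338, 0.2782, 0.0222]
tcp_rot: [1.329, 2.843, 0.005]
wrist_force: [-0.2, -1.3, 6.5]
width: 0.511
```

```bash
python3 -c "
from h import *
go(467.5,105,140,71.8)"
```

```text
t 20.85 pos [633.8 278.2  22.2] yawY 39.9 width 0.511 F [-0.2 -1.3  6.5] q6 -0.32
row [-0.0264 -0.2382 -0.1187] [ 0.0011  0.0008 -0.1773] need rows 6.4
```

Request:
apply_moves(
  plan=[
    [[0,0,-0.02,0,0,0,0.6],[0,0,-0.055,0,0,0,0.6],[0,0,-0.095,0,0,-0.02,0.6],[-0.002,-0.02,-0.118,0,0,-0.05,0.6],[-0.006,-0.055,-0.118,0,0,-0.08,0.6],[-0.01,-0.093,-0.118,0,0,-0.11,0.6],[-0.014,-0.13,-0.118,0,0,-0.14,0.6],[-0.018,-0.165,-0.118,0,0,-0.17,0.6]],
  ],
)

```text
time: 21.52
tool_pos: [0.5151, 0.1567, 0.1376]
tcp_rot: [-0.524, -3.097, 0.0]
wrist_force: [0.2, -0.9, -1.1]
width: 0.507
```

```bash
python3 -c "
from h import *
go(467.5,105,60,71.8)"
```

```text
t 21.52 pos [515.1 156.7 137.6] yawY 70.8 width 0.507 F [ 0.2 -0.9 -1.1] q6 -0.99
row [ 0.0279 -0.0645  0.0776] [-0.0001 -0.     -0.0057] need rows 2.5
```

Request:
apply_moves(
  plan=[
    [[0.013,-0.03,0,0,0,-0.006,0.6],[0.023,-0.053,0,0,0,-0.006,0.6],[0.028,-0.064,0.01,0,0,-0.006,0.6],[0.028,-0.064,0.04,0,0,-0.006,0.6],[0.028,-0.064,0.075,0,0,-0.006,0.6],[0.028,-0.064,0.076,0,0,-0.006,0.6],[0.028,-0.064,0.076,0,0,-0.006,0.6],[0.028,-0.064,0.076,0,0,-0.006,0.6]],
  ],
)

```text
time: 22.18
tool_pos: [0.4698, 0.1071, 0.0624]
tcp_rot: [0.503, 3.1, 0.0]
wrist_force: [0.7, -1.0, -1.6]
width: 0.507
```

Request:
apply_moves(
  plan=[
    [[0,0,0,0,0,0,0.6],[0,0,0,0,0,0,0.6],[0,0,0,0,0,0,0.6],[0,0,0,0,0,0,0.6],[0,0,0,0,0,0,0.6],[0,0,0,0,0,0,0.6],[0,0,0,0,0,0,0.6],[0,0,0,0,0,0,0.6]],
  ],
)

```text
time: 22.85
tool_pos: [0.4691, 0.1069, 0.0615]
tcp_rot: [-0.503, -3.101, 0.0]
wrist_force: [-0.2, -0.6, -1.5]
width: 0.511
```

Run:
```python
from h import *
from workcell import read_camera
go(467.5,105,25,71.8)
cv2.imwrite("pics/w9.png",read_camera("wrist")[:,:,::-1])
```

```text
t 22.85 pos [469.1 106.9  61.5] yawY 71.6 width 0.511 F [-0.2 -0.6 -1.5] q6 -1.08
row [ 0.0009 -0.0023  0.0365] [-0.     -0.     -0.0013] need rows 0.9
```

View pics/w9.png

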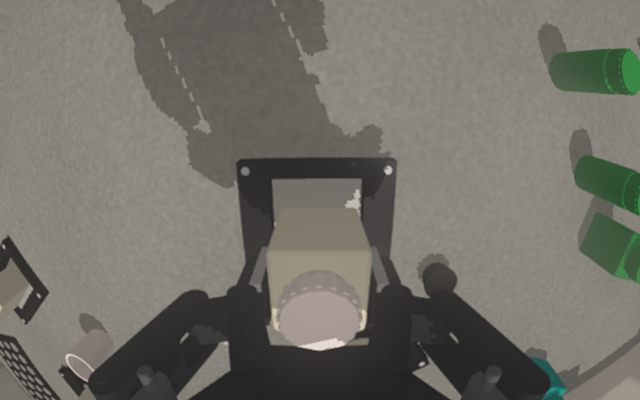

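The square bottle is aligned over the square well. I'll lower and release.

Request:
apply_moves(
  plan=[
    [[0.001,-0.002,0.008,0,0,0,0.6],[0.001,-0.002,0.016,0,0,0,0.6],[0.001,-0.002,0.024,0,0,0,0.6],[0.001,-0.002,0.029,0,0,0,0.6],[0.001,-0.002,0.033,0,0,0,0.6],[0.001,-0.002,0.036,0,0,0,0.6],[0.001,-0.002,0.036,0,0,0,0.6],[0.001,-0.002,0.036,0,0,0,0.6]],
  ],
)

```text
time: 23.57
tool_pos: [0.4676, 0.1053, 0.0261]
tcp_rot: [-0.503, -3.1, 0.001]
wrist_force: [-3.2, 0.2, 6.2]
width: 0.511
```

Request:
apply_moves(
  plan=[
    [[0,0,0,0,0,0,0],[0,0,0,0,0,0,-0.2],[0,0,0,0,0,0,-0.4],[0,0,0,0,0,0,-0.6],[0,0,0,0,0,0,-0.6],[0,0,0,0,0,0,-0.6],[0,0,-0.03,0,0,0,-0.6],[0,0,-0.065,0,0,0,-0.6]],
  ],
)

```text
time: 24.23
tool_pos: [0.4642, 0.1047, 0.0881]
tcp_rot: [-0.502, -3.093, 0.004]
wrist_force: [1.2, -0.0, -0.1]
width: 0.803
```

Request:
apply_moves(
  plan=[
    [[0,0,-0.04,0,0,0,-0.6],[0,0,-0.08,0,0,0,-0.6],[0,0,-0.12,0,0,0,-0.6],[0,0.03,-0.14,0,0,0,-0.6],[0,0.07,-0.14,0,0,0,-0.6],[0,0.11,-0.14,0,0,0,-0.6],[0,0.15,-0.14,0,0,0,-0.6],[0,0.19,-0.14,0,0,0,-0.6]],
  ],
)

```text
time: 24.9
tool_pos: [0.5281, 0.2873, 0.2309]
tcp_rot: [0.504, 3.1, 0.001]
wrist_force: [0.7, -0.3, -0.3]
width: 0.799
```

Request:
apply_moves(
  plan=[
    [[0,0.04,0,0,0,0,-0.6],[0,0.08,0,0,0,0,-0.6],[0,0.12,0,0,0,0,-0.6],[0,0.16,0,0,0,0,-0.6],[0,0.2,0,0,0,0,-0.6],[0,0.24,0,0,0,0,-0.6],[0,0.28,0,0,0,0,-0.6],[0,0.3,0,0,0,0,-0.6]],
  ],
)

```text
time: 25.57
tool_pos: [0.6225, 0.5745, 0.2288]
tcp_rot: [-0.5, -3.101, -0.002]
wrist_force: [-1.0, -1.1, 0.5]
width: 0.801
```

Run:
```python
from h import *
from workcell import read_camera
t=read_camera("top")[:,:,::-1].copy(); s=read_camera("scene")[:,:,::-1].copy()
cv2.imwrite("pics/tE.png",cv2.resize(t[115:295,160:470],None,fx=2.5,fy=2.5,interpolation=cv2.INTER_CUBIC))
cv2.imwrite("pics/sE.png",cv2.resize(s[110:350,160:490],None,fx=2.4,fy=2.4,interpolation=cv2.INTER_CUBIC))
hsv=cv2.cvtColor(t,cv2.COLOR_BGR2HSV).astype(int)
b=hsv[...,2]>200
n,l,st,ce=cv2.connectedComponentsWithStats(b[:300].astype(np.uint8))
for i in range(1,n):
    u,v=ce[i]
    if st[i,4]>20 and 200<u<475 and 150<v<300: print(ce[i].round(1),st[i,4],(ray("top",ce[i],.075)*1000).round(1))
print(readout.read_state()["time"])
```

```text
[290.3 189.6] 394 [[614.2  98.6]]
[447.1 188.2] 97 [[ 627.5 -280.9]]
[328.9 218.8] 64 [[546.3   4.1]]
[397.  226.1] 58 [[ 532.9 -160. ]]
[285.8 249.3] 249 [[471.4 105.2]]
[450.8 263.5] 182 [[ 446.5 -291.1]]
[435.8 267.1] 106 [[ 437.  -254.8]]
25.6667
```

View pics/tE.png

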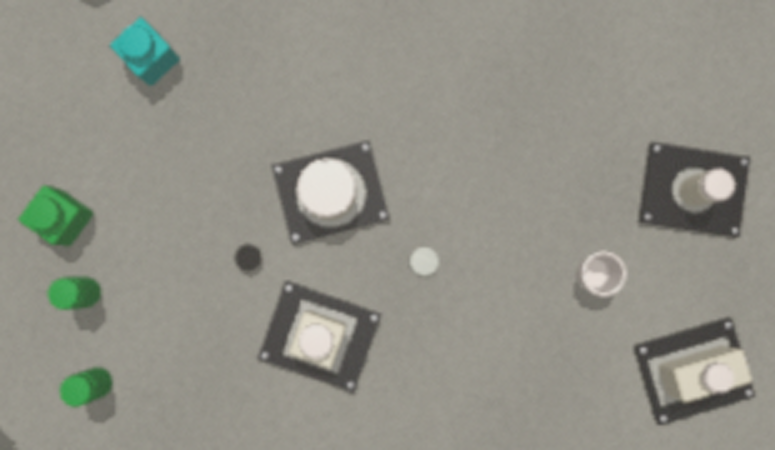

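View pics/sE.png

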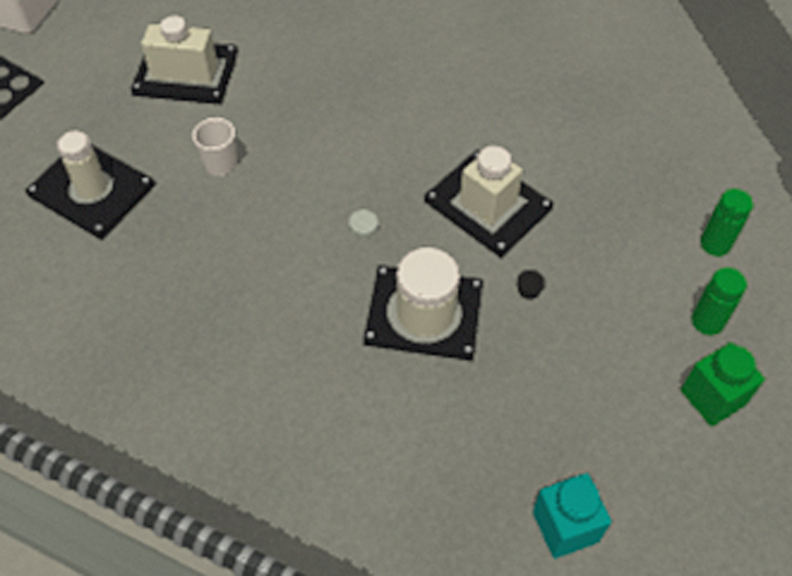

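All four look seated. To confirm position and height, I'll triangulate each cap from both views.

Run:
```python
from h import *
from workcell import read_camera
T=[read_camera("top")[:,:,::-1].copy(),read_camera("scene")[:,:,::-1].copy()]
ths=dict(jar=(0.080,(614.7,97.7),55,.076),slim=(0,(627,-279.5),29,.080),square=(0,(467.5,105),32,.078),oblong=(0,(440.5,-280.5),27,.078))
for nm,(_,c,d,z) in ths.items():
    out=[]
    for cam,im,smax in(("top",T[0],22),("scene",T[1],35)):
        hsv=cv2.cvtColor(im,cv2.COLOR_BGR2HSV).astype(int)
        u,v=proj(cam,[c[0]/1000,c[1]/1000,z])[0]
        m=((hsv[...,2]>170)&(hsv[...,1]<smax)).astype(np.uint8)
        yy,xx=np.mgrid[:400,:640]; m[np.hypot(xx-u,yy-v)>(18 if nm=="jar" else 11)]=0
        n,l,st,ce=cv2.connectedComponentsWithStats(m); i=1+np.argmax(st[1:,4])
        zz=z if cam=="top" else z-.004
        out.append((ray(cam,ce[i],zz)[0]*1000,ce[i].round(1),st[i,4]))
    print(nm,"well",c,[ (o[0].round(1).tolist(),o[1].tolist(),int(o[2])) for o in out],"err mm",[round(float(np.hypot(*(o[0]-c))),1) for o in out])
```

```text
jar well (614.7, 97.7) [([614.3, 96.4], [291.2, 189.5], 468), ([614.3, 99.5], [337.9, 223.7], 443)] err mm [1.4, 1.9]
slim well (627, -279.5) [([627.0, -278.9], [447.0, 188.2], 107), ([625.8, -280.9], [189.7, 168.9], 94)] err mm [0.6, 1.8]
square well (467.5, 105) [([467.9, 104.4], [286.0, 250.9], 141), ([466.5, 105.4], [365.6, 175.8], 123)] err mm [0.7, 1.1]
oblong well (440.5, -280.5) [([441.2, -281.1], [447.1, 265.7], 97), ([439.5, -282.9], [231.6, 119.9], 59)] err mm [0.9, 2.6]
```

Both views agree within 3 mm on all four, assuming seated height. The cup hasn't moved.

```bash
python3 -c "
from workcell import bot,readout
print(bot.finish_job(), readout.read_state()['time'])"
```

```text
the job is handed in; nothing more can be done
the job is handed in; nothing more can be done
```

All four containers stand upright in their own wells, and I handed the job in with the clock at about 26 s of the 104 s allowed. The order was slim bottle, oblong bottle, jar, then square bottle.

**Position:** my last check cast the cap centres from the top and scene pictures at seated height. All four came out within 3 mm of the well centres (limit 13 mm), and the two views agreed to about 3 mm, so the containers look seated rather than caught on a rim.

**Cup and decoys:** the open cup looks to be in its starting place in the pictures, and the green and turquoise decoys stand untouched. The gripper was raised and well clear of everything when I handed in.

**Small deviations:** two containers, the slim and oblong bottles, touched down with about 17 N at the wrist. The oblong bottle was gripped about 4 mm off-centre along its length, and I allowed for that when placing it. I did not measure tilt separately. No check failed, and finishing reports no verdict.

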